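# Seat a bearing in the bench gauge and close the jaw on it

## Task

Of the two ball bearings that lie loose between the robot and the measuring fixture, push the larger one along the bench into the corner of the fixture, until it rests against both the fence and the end stop; then push the sliding jaw along the fence until it touches the bearing, and draw back. Everything is only pushed from outside with the fingers: do not grip, straddle, press down on or lift the bearing or the jaw, and leave the small bearing, the plain ring and the screwdriver where they are.

Things in the scene. Friction and masses are not known exactly. Their poses are not given: they have to be found in the camera images.
- fixture: Fixed steel measuring fixture: fence, end stop, dial gauge and sliding jaw, with no base plate (the bearing slides on the bench itself). Origin on the bench surface, exactly under the centre of the large bearing when that is fully seated in the corner. x axis points to the fence, y axis to the end stop. The corner is open towards -x and -y.
- fence (a point): Top edge of the fence's front face, at fixture x = +31 mm, y = 0, 25 mm above the bench. The fence is a plain steel bar 25 mm wide and 25 mm high that runs along fixture y from -230 to +110 mm.
- end_stop (a point): Top edge of the end stop's face, at fixture x = 0, y = +31 mm, 25 mm above the bench. The end stop is a dark block 25 mm thick and 25 mm high, from the fence out to fixture x = -15 mm. Behind it a round dial gauge, 48 mm across, lies face up, centred at fixture x = 0, y = +101 mm, top at 27 mm.
- jaw (a joint): Sliding jaw of the fixture: travel in m along the fixture's +y, towards the end stop, 0 to 0.125. It starts between 0 and 0.03 and stays where it is left; about 2 N of friction resists. At 0 its face towards the end stop is at fixture y = -139 mm; at 0.108 that face just touches the fully seated large bearing.
- jaw_block (a point): Dark block of the sliding jaw, turned like the fixture; it moves along y. This point is the centre of its underside, 1 mm above the bench, at fixture x = -7.5 mm. 44 mm along x, 30 mm thick along y, 35 mm high. A slab over it (to 36 mm above the bench) reaches back over the fence and carries a black thumb screw, top at 45 mm.
- bearing_large: The large ball bearing: steel ring with dark seal lying flat, loose, 62 mm outside diameter, 30 mm bore, 16 mm high, about 0.2 kg. Origin at the centre of its underside, z up.
- bearing_small: Bystander: the small ball bearing, lying flat, 47 mm outside diameter, 20 mm bore, 14 mm high. Origin at the centre of its underside.
- master_ring: Bystander: plain steel ring standing on its end face, 48 mm outside diameter, 28 mm bore, 28 mm high. Origin at the centre of its underside.
- driver: Bystander: screwdriver lying on the bench, pointing along its x axis.
Mind the look-alikes: they are no part of the job. What is shaped like the bearing_large but yellow is not meant.

How it is judged:
On the way:
1. the large bearing is in the corner, within 4 mm of fully seated against fence and end stop, while the jaw is still at least 15 mm short of it (x of bearing_large in the frame of fixture above -0.004 m and y of bearing_large in the frame of fixture above -0.004 m and horizontal distance between bearing_large and fixture below 0.006 m and value of joint jaw below 0.093 m), for 0.2 s.
At the end, for the whole second after the job is handed in: The large bearing lies flat and at rest on the bench in the fixture's corner, its centre within 3 mm of touching the fence and within 3 mm of touching the end stop, and the jaw has been slid up to it (jaw travel 0.108 within 3 mm) (x of bearing_large in the frame of fixture above -0.003 m and y of bearing_large in the frame of fixture above -0.003 m and horizontal distance between bearing_large and fixture below 0.0045 m and height (world z) of bearing_large below 0.003 m and angle between bearing_large's own z axis and vertical below 0.05 rad and value of joint jaw between 0.105 and 0.111 m and linear speed of bearing_large below 0.01 m/s).
It fails at once if the large bearing is lifted off the bench or tipped (height (world z) of bearing_large above 0.008 m or angle between bearing_large's own z axis and vertical above 0.25 rad).
It fails at once if the large bearing is straddled, gripped or pressed on from above: the fingers press on it with the point between them within 15 mm of its axis (horizontal distance between the grasp point and bearing_large below 0.015 m and contact force between the fingers and bearing_large above 2 N).
It fails at once if the jaw is straddled, gripped or pressed on from above: the fingers press on it with the point between them over its block (y of the grasp point in the frame of jaw_block between -0.012 and 0.012 m and x of the grasp point in the frame of jaw_block between -0.03 and 0.03 m and contact force between the fingers and jaw above 2 N).
It fails at once if a bystander (small bearing, plain ring or screwdriver) is moved by more than 15 mm (distance of any of bearing_small, master_ring, driver from where it was at the start of the episode above 0.015 m).
It also fails if it takes over 61 s, if anything falls off the work surface, if the arm or the gripper's body presses on something with over 40 N, if the wrist force passes 120 N, or if a joint passes its speed limit or range.

## Robot

A 7-joint arm with a two-finger parallel gripper is mounted at the origin on the work surface. World frame = base frame: x ahead of the robot, y to its left, z up, the work surface at z = 0. Lengths are in m, angles in rad, forces in N, time in s.
With the tool pointing down it reaches from about 0.425 to 0.8 m from the base axis. Payload 8.3 kg.
Tool frame: the origin (TCP) lies midway between the tips of the shut fingers; the grasp point (between the pads) lies 19 mm behind it; z points along the fingers, y is the line along which they close (so a half turn about z gives the same grasp; the last joint's range is limited). The gripper opens to 85 mm and grips with 20 to 120 N. Pads are 22 mm wide; open, the fingers measure 114 mm over their backs; the gripper's body (76 mm by 85 mm) begins 54 mm behind the grasp point. The pads swing forward as they close: fully open they stand 13 mm farther back than shut.
Start: joints at [1.086, 0.383, 0.016, 1.37, -0.006, 1.388, -0.046], TCP at [0.256, -0.57, 0.231] pointing down, gripper open.
Joint ranges: [-2.95, 2.95], [-0.25, 2.06], [-1.52, 1.56], [0.18, 2.33], [-1.44, 4.58], [0.02, 2.06], [-3.01, 3.01]. Speed limits (rad/s): [2.39, 2.39, 3.01, 3.01, 3.14, 3.14, 3.14].

## Interface

Orientations are given as a 3x3 rotation matrix whose columns are the frame's x, y, z axes.
In Python, from plant import bot gives the robot as it stands. The module is installed in compiled form; this text tells all that it offers.
- The arm moves only by the tool move_arm, never from a script. Its argument "targets" is a list of rows, each an object of numbers: "dx", "dy", "dz": the shift along the tool's x, y, z each as a share of 200 mm, from -1 to 1; "ax", "ay", "az": the turn, a rotation vector about the tool's x, y, z each as a share of pi rad, from -1 to 1; "grip": the opening, from 0 (shut) to 1 (fully open). A call has 1 to 5 rows; each row is the pose to reach, as a shift and turn from the pose commanded when the call began, along the tool's axes at that moment, turning the shorter way round; what a row does not reach only later rows make up. A row lasts 1/12 s, in which the tool goes at most 41.7 mm and 7.16 degrees, less where a joint would pass 70% of its speed; a pose out of reach is approached as far as the arm can. A call with a number of a shift or a turn outside -1 to 1 is refused whole. A call with a gripper value outside its range is refused whole. The fingers move at their own pace and stop on an object; the grip force is fixed at half the most. Time passes only in rows, so rows that repeat a pose let the fingers close. It gives the time, the measured TCP pose, the force, the opening and the grip force at its end, in the units of the state.
- bot.sense(): the state, without advancing time (a new reading comes with each control period).
- bot.snapshot(name): name is "side" or "top"; returns the picture (480x640x3 uint8, red, green, blue); there is no depth.
- bot.camera_info(name): a dict with "fx", "fy", "cx", "cy" (pixels), "T" (4x4, takes a point from camera to world coordinates). Camera axes: x right, y up, looking along -z (the intrinsics and any distortion apply to the point x, -y, -z); pixel columns grow to the right and rows downward; lengths in m; the calibration is good to about 2 mm. A picture is of the moment at which its call begins. camera_info takes no time and is no camera call.
- bot.finish_job(): hands the job in; it is judged then, once.
The state is a dict: "clock": time; "qpos": joint angles; "qvel": joint speeds; "effort": joint torques, N m; "tcp_pos": TCP position; "tcp_rot": TCP orientation; "wrist_force": force on the tool from outside, world axes, zero at the start; "torque": the same for the moment, N m; "finger_gap": finger opening in m; "grip_force": force on a finger pad.
Only numpy, scipy, OpenCV 4.12 (cv2) and the standard library are available. Lean on these libraries where they do the work, as an engineer would, in place of code of your own. Each camera call takes 0.05 s, during which the arm holds its last target. There are 200 camera calls.

## Working session

There is one attempt and no reset: what is moved stays moved. The work goes in short steps, Python scripts to look and compute and a tool call to move; the robot and the scene stay as the last step left them, time stands still between calls to the robot, and variables do not carry over. Pictures are saved under pics/ and viewed, at most 10 in all, crops included, and the job is handed in when it is done.

Besides the shell and the picture viewer there is one more tool, called after "Call:" as a command line: name --argument value ..., lists and objects as JSON in quotes. move_arm: Moves the arm, as the interface text tells. Its arguments: {"type":"object","properties":{"targets":{"type":"array"}},"required":["targets"]}

```bash
mkdir -p pics; python3 - <<'E'
from plant import bot
import cv2
for n in("top","side"):
    cv2.imwrite(f"pics/{n}0.png",bot.snapshot(n)[:,:,::-1]); print(n,bot.camera_info(n))
s=bot.sense();print(s["clock"],s["tcp_pos"],s["tcp_rot"],s["finger_gap"])
E
```

```text
top {'fx': 447.873837493814, 'fy': 447.873837493814, 'cx': 320.4616867696774, 'cy': 240.493133759339, 'T': array([[-0.01600204,  0.98159288, -0.19031382,  0.38550489],
       [-0.99902003, -0.02355168, -0.03747394, -0.02358453],
       [-0.04126636,  0.18952766,  0.98100783,  0.87368899],
       [ 0.        ,  0.        ,  0.        ,  1.        ]])}
side {'fx': 496.67584689934137, 'fy': 496.67584689934137, 'cx': 316.3890773075432, 'cy': 240.2201708414347, 'T': array([[-0.81123114,  0.40291098, -0.42375321,  0.14432531],
       [-0.58469073, -0.56686962,  0.58034092,  0.53508994],
       [-0.00638709,  0.7185552 ,  0.6954406 ,  0.7374112 ],
       [ 0.        ,  0.        ,  0.        ,  1.        ]])}
0.1 [ 0.25572032 -0.56979076  0.23036319] [[ 9.12338872e-01  4.09435253e-01 -7.45271979e-04]
 [ 4.09435931e-01 -9.12337445e-01  1.61412936e-03]
 [-1.90580683e-05 -1.77777409e-03 -9.99998420e-01]] 0.08542567898182479
```

View pics/top0.png

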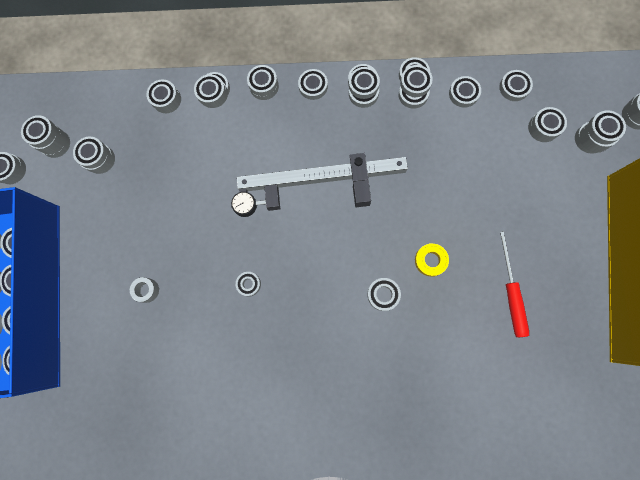

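View pics/side0.png

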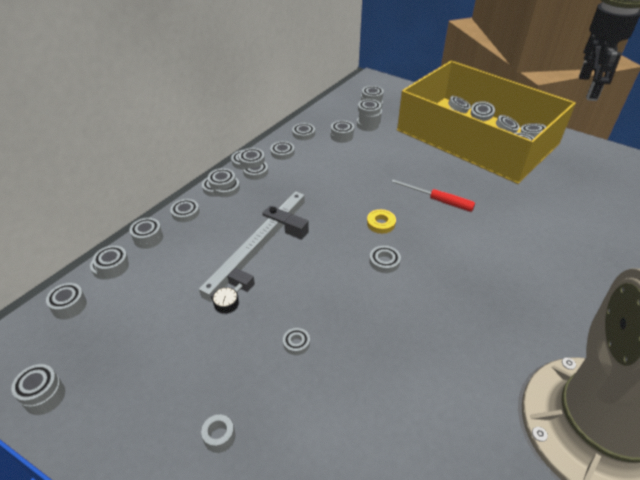

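The top view shows these candidates:
- Large steel ring with dark seal at (384,294).
- Small bearing at (248,284).
- Plain ring at (143,290).
- Yellow look-alike at (432,259).

The grey one at (384,294) fits: it is the larger of the two steel bearings lying loose in front of the fixture. I'll confirm it in one enlarged crop.

```bash
cat > h.py <<'E'
import numpy as np,cv2
from plant import bot
def ray(n,px,z):
    c=bot.camera_info(n);T=c["T"]
    d=T[:3,:3]@np.array([(px[0]-c["cx"])/c["fx"],-(px[1]-c["cy"])/c["fy"],-1])
    o=T[:3,3];return (o+d*(z-o[2])/d[2])[:2]
def proj(n,P):
    c=bot.camera_info(n);p=np.linalg.inv(c["T"])@np.append(P,1)
    return np.array([c["cx"]+c["fx"]*p[0]/-p[2],c["cy"]+c["fy"]*p[1]/p[2]])
E
python3 - <<'E'
import cv2
im=cv2.imread("pics/top0.png")[145:325,225:465]
cv2.imwrite("pics/crop.png",cv2.resize(im,(800,600),interpolation=cv2.INTER_CUBIC))
E
```

```text
(no output)
```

View pics/crop.png

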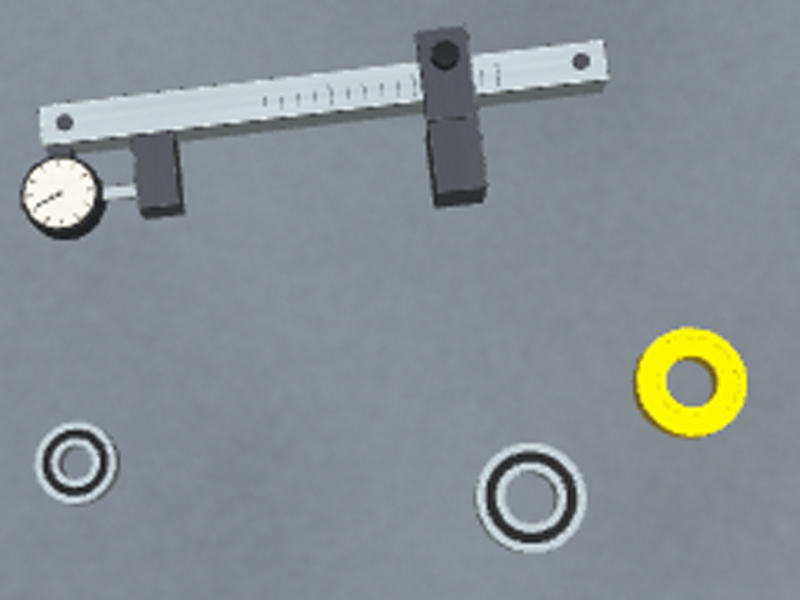

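The crop confirms the large bearing with dark seal at crop (531,498), which is pixel (384,294). The jaw block is on the right at crop x≈430–487. The fence front top edge runs from crop (42,145) to (608,80). The end stop is at crop (160,175).

```bash
cat > m.py <<'E'
from h import *
from scipy.optimize import least_squares
f=lambda x,y:np.array([(x+.5)*.3-.5+225,(y+.5)*.3-.5+145])
# fixture-frame pts (x,y,z) : fence top corners, end stop top near right corner / gauge centre
F=[((31,110,25),f(42,145)),((31,-230,25),f(608,80)),((56,110,25),f(39,107)),((56,-230,25),f(603,40)),((0,101,27),f(62,194))]
def w(p,P):
    c,s=np.cos(p[2]),np.sin(p[2]);return np.array([p[0]+c*P[0]/1e3-s*P[1]/1e3,p[1]+s*P[0]/1e3+c*P[1]/1e3,P[2]/1e3])
r=least_squares(lambda p:np.concatenate([proj("top",w(p,P))-q for P,q in F]),[.6,.05,0])
p=r.x;print("fixture",p,np.degrees(p[2]),"\nres",r.fun.round(2))
g=lambda W:np.array([np.cos(p[2])*(W[0]-p[0])+np.sin(p[2])*(W[1]-p[1]),-np.sin(p[2])*(W[0]-p[0])+np.cos(p[2])*(W[1]-p[1])])*1e3
pr=lambda n,u,z:(ray(n,u,z).round(4),g(ray(n,u,z)).round(1))
print("endstop near-right top",pr("top",f(181,205),.025))
print("jaw block near L/R top",pr("top",f(436,195),.036),pr("top",f(487,188),.036),"jaw slab far L/R",pr("top",f(416,31),.036),pr("top",f(466,26),.036))
im=cv2.imread("pics/top0.png")
print("large",pr("top",f(531,498),.016),"wid",np.linalg.norm(ray("top",f(476,498),.016)-ray("top",f(586,498),.016)))
print("large side",pr("side",(385,257),.016))
print("small",pr("top",f(76,462),.014),"yellow",pr("top",f(691,381),.016),"ring",pr("top",(144,289),.028))
print("driver tip/butt",pr("top",(502,234),.005),pr("top",(522,336),.015))
print("side reproj of fence corners",[proj("side",w(p,P)).round(0) for P,_ in F])
E
python3 m.py
```

```text
fixture [0.63880201 0.06055702 0.09247504] 5.2984295581114695 
res [ 0.02  0.39  0.42 -0.13  0.02 -0.11  0.09 -0.01 -0.56 -0.18]
endstop near-right top (array([0.621 , 0.0895]), array([-15.1,  30.5]))
jaw block near L/R top (array([ 0.6198, -0.0604]), array([ -30. , -118.7])) (array([ 0.6232, -0.09  ]), array([ -29.4, -148.4])) jaw slab far L/R (array([ 0.7207, -0.0517]), array([  71.2, -119.3])) (array([ 0.7229, -0.0813]), array([  70.6, -149. ]))
large (array([ 0.4455, -0.1097]), array([-208.2, -151.7])) wid 0.06229048823043668
large side (array([ 0.4427, -0.1076]), array([-210.8, -149.3]))
small (array([0.4715, 0.1519]), array([-158.2,  106.4])) yellow (array([ 0.5107, -0.2041]), array([-152. , -251.7])) ring (array([0.463 , 0.3486]), array([-148.4,  303.1]))
driver tip/butt (array([ 0.5584, -0.3447]), array([-117.5, -396.1])) (array([ 0.3639, -0.3597]), array([-312.6, -393. ]))
side reproj of fence corners [array([208., 293.]), array([304., 194.]), array([198., 288.]), array([294., 191.]), array([224., 296.])]
```

Fixture residuals are under 0.6 px. The bearing measures 62.3 mm across (62 expected) and the end stop corner lands at (-15,31), as it should. The jaw is at about 0.020 m.

Plan: set a small finger gap as a cradle, go behind the bearing, and push straight along world heading 41.4° into the corner.

Call:
move_arm --targets '[{"dx": 0.78, "dy": -0.81, "dz": 0.35, "az": -0.0956, "grip": 0.35}, {"dx": 0.78, "dy": -0.81, "dz": 0.35, "az": -0.0956, "grip": 0.35}, {"dx": 0.78, "dy": -0.81, "dz": 0.35, "az": -0.0956, "grip": 0.35}, {"dx": 0.78, "dy": -0.81, "dz": 0.35, "az": -0.0956, "grip": 0.35}, {"dx": 0.78, "dy": -0.81, "dz": 0.35, "az": -0.0956, "grip": 0.35}]'

```text
$.targets[0]: bad value
```

```bash
cat > d.py <<'E'
# usage: d.py x y z yaw_deg (world goal) -> shares
import sys;from h import *
from scipy.spatial.transform import Rotation as Ro
x,y,z,a=map(float,sys.argv[1:]);a=np.radians(a)
s=bot.sense();R=np.array(s["tcp_rot"]);G=np.array([[np.cos(a),np.sin(a),0],[np.sin(a),-np.cos(a),0],[0,0,-1]])
print(s["clock"],"tcp",np.round(s["tcp_pos"],4),"yaw",np.degrees(np.arctan2(R[1,0],R[0,0])).round(1),"gap",s["finger_gap"],"F",np.round(s["wrist_force"],1))
print("d",(R.T@(np.array([x,y,z])-s["tcp_pos"])/.2).round(3),"a",(Ro.from_matrix(R.T@G).as_rotvec()/np.pi).round(4))
E
python3 d.py .4066 -.1442 .15 41.4
```

```text
0.1 tcp [ 0.2557 -0.5698  0.2304] yaw 24.2 gap 0.08542567898182479 F [-0.4  0.1 -0.2]
d [ 1.56  -1.632  0.405] a [-0.0006 -0.0001 -0.0957]
```

Call:
move_arm --targets '[{"dx": 0.78, "dy": -0.81, "dz": 0.35, "ax": 0, "ay": 0, "az": -0.0956, "grip": 0.35}, {"dx": 0.78, "dy": -0.81, "dz": 0.35, "ax": 0, "ay": 0, "az": -0.0956, "grip": 0.35}, {"dx": 0.78, "dy": -0.81, "dz": 0.35, "ax": 0, "ay": 0, "az": -0.0956, "grip": 0.35}, {"dx": 0.78, "dy": -0.81, "dz": 0.35, "ax": 0, "ay": 0, "az": -0.0956, "grip": 0.35}, {"dx": 0.78, "dy": -0.81, "dz": 0.35, "ax": 0, "ay": 0, "az": -0.0956, "grip": 0.35}]'

```text
clock: 0.52
tcp_pos: [0.3231, -0.3809, 0.1685]
tcp_rot: [[0.75, 0.661, -0.0], [0.661, -0.75, 0.0], [-0.0, -0.001, -1.0]]
wrist_force: [1.2, -0.3, -0.3]
finger_gap: 0.03
grip_force: 0.0
```

```bash
python3 d.py .4066 -.1442 .12 41.4
```

```text
0.5167 tcp [ 0.3231 -0.3809  0.1685] yaw 41.4 gap 0.030048142013183156 F [ 1.2 -0.3 -0.3]
d [ 1.096 -0.612  0.243] a [-0.0002  0.     -0.0001]
```

Call:
move_arm --targets '[{"dx": 0.95, "dy": -0.6, "dz": 0.24, "ax": 0, "ay": 0, "az": 0, "grip": 0.35}, {"dx": 0.95, "dy": -0.6, "dz": 0.24, "ax": 0, "ay": 0, "az": 0, "grip": 0.35}, {"dx": 0.95, "dy": -0.6, "dz": 0.24, "ax": 0, "ay": 0, "az": 0, "grip": 0.35}, {"dx": 0.95, "dy": -0.6, "dz": 0.24, "ax": 0, "ay": 0, "az": 0, "grip": 0.35}, {"dx": 0.95, "dy": -0.6, "dz": 0.24, "ax": 0, "ay": 0, "az": 0, "grip": 0.35}]'

```text
clock: 0.93
tcp_pos: [0.3803, -0.1855, 0.1254]
tcp_rot: [[0.751, 0.661, -0.0], [0.661, -0.751, -0.0], [-0.0, 0.0, -1.0]]
wrist_force: [2.5, -0.7, -0.1]
finger_gap: 0.03
grip_force: 0.0
```

```bash
python3 d.py .4066 -.1442 .06 41.4
```

```text
0.9333 tcp [ 0.3803 -0.1855  0.1254] yaw 41.4 gap 0.029987759848341455 F [ 2.5 -0.7 -0.1]
d [ 0.235 -0.068  0.327] a [ 0.      0.0001 -0.0002]
```

Call:
move_arm --targets '[{"dx": 0.23, "dy": -0.06, "dz": 0.3, "ax": 0, "ay": 0, "az": 0, "grip": 0.35}, {"dx": 0.23, "dy": -0.06, "dz": 0.3, "ax": 0, "ay": 0, "az": 0, "grip": 0.35}, {"dx": 0.23, "dy": -0.06, "dz": 0.3, "ax": 0, "ay": 0, "az": 0, "grip": 0.35}, {"dx": 0.23, "dy": -0.06, "dz": 0.3, "ax": 0, "ay": 0, "az": 0, "grip": 0.35}]'

```text
clock: 1.27
tcp_pos: [0.4061, -0.1463, 0.0644]
tcp_rot: [[0.748, 0.663, -0.003], [0.663, -0.748, 0.002], [-0.001, -0.004, -1.0]]
wrist_force: [0.0, -0.9, -0.1]
finger_gap: 0.0301
grip_force: 0.0
```

```bash
python3 d.py .4066 -.1442 .005 41.4
```

```text
1.2667 tcp [ 0.4061 -0.1463  0.0644] yaw 41.6 gap 0.03009212667231671 F [ 0.  -0.9 -0.1]
d [ 0.009 -0.005  0.297] a [-0.0012  0.0004  0.0009]
```

Call:
move_arm --targets '[{"dx": 0.0, "dy": -0.005, "dz": 0.15, "ax": 0, "ay": 0, "az": 0, "grip": 0.35}, {"dx": 0.0, "dy": -0.005, "dz": 0.29, "ax": 0, "ay": 0, "az": 0, "grip": 0.35}, {"dx": 0.0, "dy": -0.005, "dz": 0.29, "ax": 0, "ay": 0, "az": 0, "grip": 0.35}, {"dx": 0.0, "dy": -0.005, "dz": 0.29, "ax": 0, "ay": 0, "az": 0, "grip": 0.35}]'

```text
clock: 1.6
tcp_pos: [0.4054, -0.148, 0.0079]
tcp_rot: [[0.751, 0.66, -0.002], [0.66, -0.751, 0.001], [-0.001, -0.002, -1.0]]
wrist_force: [0.0, 0.2, 1.0]
finger_gap: 0.0296
grip_force: 0.0
```

```bash
python3 d.py .4066 -.1442 .005 41.4; python3 - <<'E'
import cv2
from plant import bot
a=bot.snapshot("side")[200:320,330:490,::-1];b=bot.snapshot("top")[230:350,320:480,::-1]
cv2.imwrite("pics/a1.png",cv2.resize(cv2.hconcat([a,b]),(800,300),interpolation=cv2.INTER_CUBIC))
E
```

```text
1.6 tcp [ 0.4054 -0.148   0.0079] yaw 41.3 gap 0.02963556449043114 F [0.  0.2 1. ]
d [ 0.017 -0.01   0.015] a [-0.0007  0.0004 -0.0006]
```

View pics/a1.png

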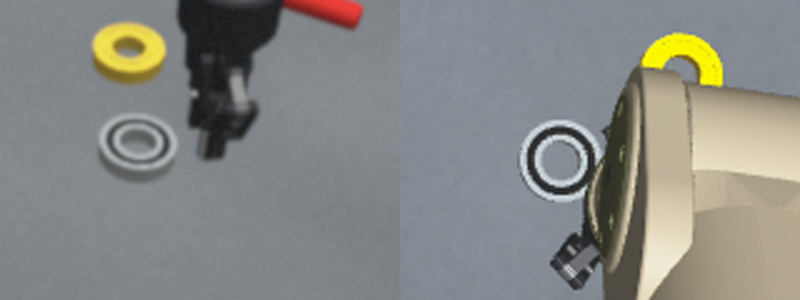

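The side crop shows the finger tips at crop (212,150), clear of the bearing at crop (138,142), which has not moved. The top crop agrees, so I'll start pushing.

Call:
move_arm --targets '[{"dx": 0.03, "dy": -0.01, "dz": 0.015, "ax": 0, "ay": 0, "az": 0, "grip": 0.35}, {"dx": 0.09, "dy": -0.01, "dz": 0.015, "ax": 0, "ay": 0, "az": 0, "grip": 0.35}, {"dx": 0.16, "dy": -0.01, "dz": 0.015, "ax": 0, "ay": 0, "az": 0, "grip": 0.35}, {"dx": 0.23, "dy": -0.01, "dz": 0.015, "ax": 0, "ay": 0, "az": 0, "grip": 0.35}, {"dx": 0.28, "dy": -0.01, "dz": 0.015, "ax": 0, "ay": 0, "az": 0, "grip": 0.35}]'

```text
clock: 2.12
tcp_pos: [0.4489, -0.108, 0.0062]
tcp_rot: [[0.75, 0.661, 0.002], [0.661, -0.75, -0.001], [0.001, 0.002, -1.0]]
wrist_force: [0.1, -1.0, 0.0]
finger_gap: 0.0298
grip_force: 0.6
```

```bash
python3 d.py .6102 .0353 .005 41.4; cat > loc.py <<'E'
# bearing by circle detection in side / top images near a guess
import sys;from h import *
p=np.array([0.6388,0.06056]);a=.0925
g=lambda W:np.array([np.cos(a)*(W[0]-p[0])+np.sin(a)*(W[1]-p[1]),-np.sin(a)*(W[0]-p[0])+np.cos(a)*(W[1]-p[1])])*1e3
ims={n:bot.snapshot(n)[:,:,::-1] for n in("top","side")}
x,y=map(float,sys.argv[1:3]);out=[]
for n in ims:
    u=proj(n,[x,y,.016]).astype(int);out.append(cv2.resize(ims[n][max(u[1]-40,0):u[1]+40,u[0]-50:u[0]+50],(400,320),interpolation=cv2.INTER_CUBIC));print(n,"crop origin",u-[50,40])
cv2.imwrite(sys.argv[3],cv2.hconcat(out))
E
python3 loc.py .49 -.07 pics/a2.png
```

```text
2.1167 tcp [ 0.4489 -0.108   0.0062] yaw 41.4 gap 0.029794818288792154 F [ 0.1 -1.   0. ]
d [ 1.079 -0.004  0.008] a [ 0.0007 -0.0005 -0.    ]
top crop origin [312 231]
side crop origin [305 218]
```

View pics/a2.png

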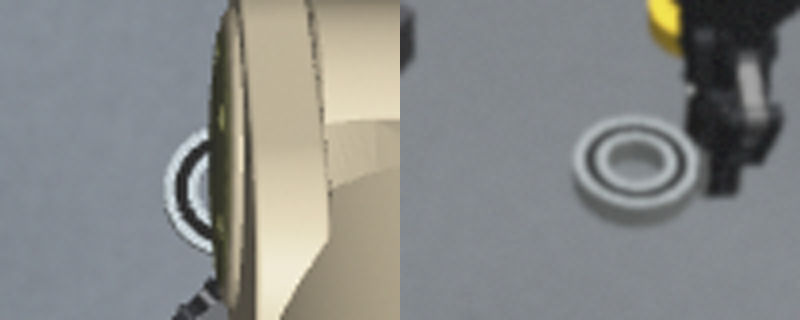

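The bearing rides flat in the finger cradle, at side crop (636,160), which is pixel (364,258). I'll keep pushing.

Call:
move_arm --targets '[{"dx": 0.06, "dy": -0.002, "dz": 0.005, "ax": 0, "ay": 0, "az": 0, "grip": 0.35}, {"dx": 0.14, "dy": -0.002, "dz": 0.005, "ax": 0, "ay": 0, "az": 0, "grip": 0.35}, {"dx": 0.22, "dy": -0.002, "dz": 0.005, "ax": 0, "ay": 0, "az": 0, "grip": 0.35}, {"dx": 0.3, "dy": -0.002, "dz": 0.005, "ax": 0, "ay": 0, "az": 0, "grip": 0.35}, {"dx": 0.38, "dy": -0.002, "dz": 0.005, "ax": 0, "ay": 0, "az": 0, "grip": 0.35}]'

```text
clock: 2.63
tcp_pos: [0.5039, -0.0588, 0.0042]
tcp_rot: [[0.751, 0.66, -0.0], [0.66, -0.751, -0.001], [-0.001, 0.0, -1.0]]
wrist_force: [-1.1, -0.9, 0.2]
finger_gap: 0.03
grip_force: 0.7
```

Call:
move_arm --targets '[{"dx": 0.08, "dy": -0.002, "dz": 0.003, "ax": 0, "ay": 0, "az": 0, "grip": 0.35}, {"dx": 0.16, "dy": -0.002, "dz": 0.003, "ax": 0, "ay": 0, "az": 0, "grip": 0.35}, {"dx": 0.24, "dy": -0.002, "dz": 0.003, "ax": 0, "ay": 0, "az": 0, "grip": 0.35}, {"dx": 0.3, "dy": -0.002, "dz": 0.003, "ax": 0, "ay": 0, "az": 0, "grip": 0.35}, {"dx": 0.34, "dy": -0.002, "dz": 0.003, "ax": 0, "ay": 0, "az": 0, "grip": 0.35}]'

```text
clock: 3.05
tcp_pos: [0.5553, -0.0125, 0.0036]
tcp_rot: [[0.75, 0.661, 0.0], [0.661, -0.75, 0.0], [0.0, 0.0, -1.0]]
wrist_force: [-0.9, -1.2, 2.0]
finger_gap: 0.0304
grip_force: 1.2
```

```bash
python3 d.py .6102 .0353 .005 41.4;python3 loc.py .59 .02 pics/a3.png
```

```text
3.05 tcp [ 0.5553 -0.0125  0.0036] yaw 41.4 gap 0.03040779762353849 F [-0.9 -1.2  2. ]
d [ 0.364  0.002 -0.007] a [ 0.0001 -0.0001 -0.    ]
top crop origin [264 181]
side crop origin [238 223]
```

View pics/a3.png

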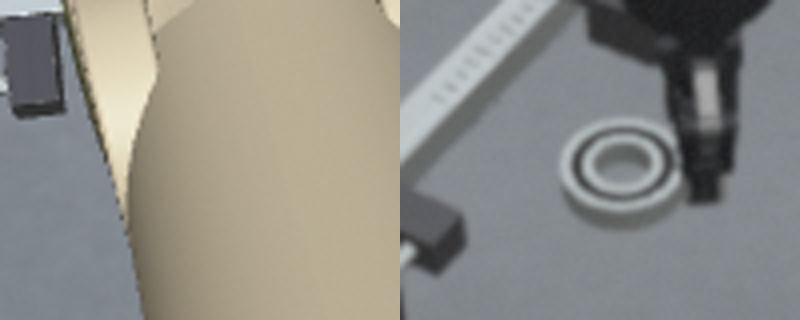

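The bearing is still in the cradle, at side crop (622,164), roughly 70 mm short of the corner. Closing in more slowly now.

Call:
move_arm --targets '[{"dx": 0.07, "dy": 0.002, "dz": -0.008, "ax": 0, "ay": 0, "az": 0, "grip": 0.35}, {"dx": 0.14, "dy": 0.002, "dz": -0.008, "ax": 0, "ay": 0, "az": 0, "grip": 0.35}, {"dx": 0.2, "dy": 0.002, "dz": -0.008, "ax": 0, "ay": 0, "az": 0, "grip": 0.35}, {"dx": 0.25, "dy": 0.002, "dz": -0.008, "ax": 0, "ay": 0, "az": 0, "grip": 0.35}, {"dx": 0.29, "dy": 0.002, "dz": -0.008, "ax": 0, "ay": 0, "az": 0, "grip": 0.35}]'

```text
clock: 3.57
tcp_pos: [0.5984, 0.0248, 0.0048]
tcp_rot: [[0.751, 0.661, -0.0], [0.661, -0.751, -0.0], [-0.001, -0.0, -1.0]]
wrist_force: [-1.1, -1.7, 0.2]
finger_gap: 0.03
grip_force: 0.6
```

Call:
move_arm --targets '[{"dx": 0.01, "dy": 0, "dz": 0, "ax": 0, "ay": 0, "az": 0, "grip": 0.35}, {"dx": 0.02, "dy": 0, "dz": 0, "ax": 0, "ay": 0, "az": 0, "grip": 0.35}, {"dx": 0.03, "dy": 0, "dz": 0, "ax": 0, "ay": 0, "az": 0, "grip": 0.35}, {"dx": 0.04, "dy": 0, "dz": 0, "ax": 0, "ay": 0, "az": 0, "grip": 0.35}, {"dx": 0.05, "dy": 0, "dz": 0, "ax": 0, "ay": 0, "az": 0, "grip": 0.35}]'

```text
clock: 3.98
tcp_pos: [0.6058, 0.0312, 0.0049]
tcp_rot: [[0.751, 0.661, -0.0], [0.661, -0.751, -0.0], [-0.0, 0.0, -1.0]]
wrist_force: [-1.3, -0.8, -0.1]
finger_gap: 0.0299
grip_force: 0.6
```

```bash
python3 d.py .6102 .0353 .005 41.4
```

```text
3.9833 tcp [0.6058 0.0312 0.0049] yaw 41.3 gap 0.029924099822106618 F [-1.3 -0.8 -0.1]
d [ 0.03  -0.001 -0.001] a [ 0.      0.0001 -0.0003]
```

Around 6 mm remain. I'll creep forward and watch the force.

Call:
move_arm --targets '[{"dx": 0.006, "dy": 0, "dz": 0, "ax": 0, "ay": 0, "az": 0, "grip": 0.35}, {"dx": 0.012, "dy": 0, "dz": 0, "ax": 0, "ay": 0, "az": 0, "grip": 0.35}, {"dx": 0.018, "dy": 0, "dz": 0, "ax": 0, "ay": 0, "az": 0, "grip": 0.35}, {"dx": 0.024, "dy": 0, "dz": 0, "ax": 0, "ay": 0, "az": 0, "grip": 0.35}, {"dx": 0.026, "dy": 0, "dz": 0, "ax": 0, "ay": 0, "az": 0, "grip": 0.35}]'

```text
clock: 4.4
tcp_pos: [0.6099, 0.0352, 0.0049]
tcp_rot: [[0.75, 0.661, -0.0], [0.661, -0.75, 0.0], [-0.0, -0.0, -1.0]]
wrist_force: [-1.8, -1.4, -0.1]
finger_gap: 0.03
grip_force: 1.0
```

Call:
move_arm --targets '[{"dx": 0.004, "dy": 0, "dz": 0, "ax": 0, "ay": 0, "az": 0, "grip": 0.35}, {"dx": 0.008, "dy": 0, "dz": 0, "ax": 0, "ay": 0, "az": 0, "grip": 0.35}, {"dx": 0.01, "dy": 0, "dz": 0, "ax": 0, "ay": 0, "az": 0, "grip": 0.35}]'

```text
clock: 4.65
tcp_pos: [0.6106, 0.0352, 0.0047]
tcp_rot: [[0.751, 0.66, -0.002], [0.66, -0.751, -0.001], [-0.002, -0.0, -1.0]]
wrist_force: [-5.7, -4.2, 3.0]
finger_gap: 0.0296
grip_force: 3.1
```

Call:
move_arm --targets '[{"dx": 0.004, "dy": 0, "dz": 0, "ax": 0, "ay": 0, "az": 0, "grip": 0.35}, {"dx": 0.008, "dy": 0, "dz": 0, "ax": 0, "ay": 0, "az": 0, "grip": 0.35}, {"dx": 0.008, "dy": 0, "dz": 0, "ax": 0, "ay": 0, "az": 0, "grip": 0.35}]'

```text
clock: 4.9
tcp_pos: [0.6114, 0.0353, 0.0046]
tcp_rot: [[0.751, 0.66, -0.003], [0.66, -0.751, -0.003], [-0.004, 0.0, -1.0]]
wrist_force: [-6.6, -6.8, 4.4]
finger_gap: 0.0297
grip_force: 4.2
```

```bash
python3 d.py .6102 .0353 .005 41.4;python3 loc.py .6388 .0606 pics/a4.png
```

```text
4.9 tcp [0.6114 0.0353 0.0046] yaw 41.3 gap 0.029676280825886588 F [-6.6 -6.8  4.4]
d [-0.005 -0.004 -0.002] a [ 0.0001  0.0012 -0.0006]
top crop origin [243 158]
side crop origin [206 225]
```

View pics/a4.png

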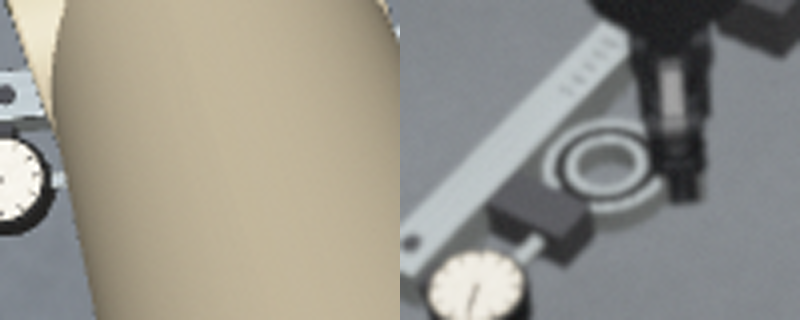

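The side view shows the bearing tucked against the fence and the end stop, at crop (600,160), with reaction forces from both walls. Backing off straight and then lifting.

Call:
move_arm --targets '[{"dx": -0.15, "dy": 0, "dz": -0.01, "ax": 0, "ay": 0, "az": 0, "grip": 0.35}, {"dx": -0.3, "dy": 0, "dz": -0.02, "ax": 0, "ay": 0, "az": 0, "grip": 0.35}, {"dx": -0.3, "dy": 0, "dz": -0.25, "ax": 0, "ay": 0, "az": 0, "grip": 0}, {"dx": -0.3, "dy": 0, "dz": -0.5, "ax": 0, "ay": 0, "az": 0, "grip": 0}, {"dx": -0.3, "dy": 0, "dz": -0.6, "ax": 0, "ay": 0, "az": 0, "grip": 0}]'

```text
clock: 5.42
tcp_pos: [0.5676, -0.0021, 0.1276]
tcp_rot: [[0.75, 0.661, 0.002], [0.661, -0.75, 0.001], [0.002, 0.001, -1.0]]
wrist_force: [1.2, 0.1, 1.2]
finger_gap: 0.0
grip_force: 0.0
```

```bash
python3 d.py .6428 -.1118 .12 95.3; python3 loc.py .6388 .0606 pics/a5.png
```

```text
5.4167 tcp [ 0.5676 -0.0021  0.1276] yaw 41.4 gap 1.706826704029044e-05 F [1.2 0.1 1.2]
d [-0.081  0.66   0.038] a [ 0.0005 -0.0004 -0.2996]
top crop origin [243 158]
side crop origin [206 225]
```

View pics/a5.png

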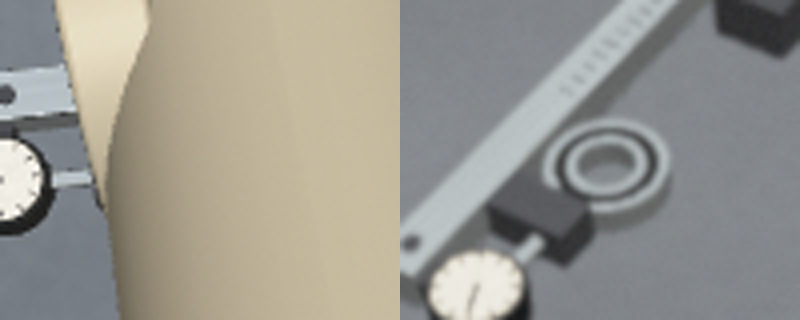

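The bearing, now in full view at side crop (606,163), stays seated against the fence and end stop. Next I go behind the jaw with the fingers shut.

Call:
move_arm --targets '[{"dx": -0.08, "dy": 0.66, "dz": 0.0, "ax": 0, "ay": 0, "az": -0.2996, "grip": 0}, {"dx": -0.08, "dy": 0.66, "dz": 0.0, "ax": 0, "ay": 0, "az": -0.2996, "grip": 0}, {"dx": -0.08, "dy": 0.66, "dz": 0.0, "ax": 0, "ay": 0, "az": -0.2996, "grip": 0}, {"dx": -0.08, "dy": 0.66, "dz": 0.0, "ax": 0, "ay": 0, "az": -0.2996, "grip": 0}, {"dx": -0.08, "dy": 0.66, "dz": 0.0, "ax": 0, "ay": 0, "az": -0.2996, "grip": 0}]'

```text
clock: 5.93
tcp_pos: [0.6439, -0.1168, 0.1239]
tcp_rot: [[0.222, 0.975, 0.0], [0.975, -0.222, -0.001], [-0.001, 0.001, -1.0]]
wrist_force: [-0.6, -0.2, 0.8]
finger_gap: -0.0
grip_force: 0.0
```

```bash
python3 d.py .6428 -.1118 .12 95.3
```

```text
5.9333 tcp [ 0.6439 -0.1168  0.1239] yaw 77.2 gap -1.932381278672794e-05 F [-0.6 -0.2  0.8]
d [ 0.023 -0.011  0.019] a [ 1.000e-04  3.000e-04 -1.007e-01]
```

Call:
move_arm --targets '[{"dx": 0.0, "dy": -0.005, "dz": 0.02, "ax": 0, "ay": 0, "az": -0.1007, "grip": 0}, {"dx": 0.0, "dy": -0.005, "dz": 0.02, "ax": 0, "ay": 0, "az": -0.1007, "grip": 0}, {"dx": 0.0, "dy": -0.005, "dz": 0.02, "ax": 0, "ay": 0, "az": -0.1007, "grip": 0}, {"dx": 0.0, "dy": -0.005, "dz": 0.02, "ax": 0, "ay": 0, "az": -0.1007, "grip": 0}]'

```text
clock: 6.27
tcp_pos: [0.642, -0.1113, 0.1205]
tcp_rot: [[-0.096, 0.995, 0.0], [0.995, 0.096, 0.001], [0.001, 0.0, -1.0]]
wrist_force: [-0.6, 0.9, -0.5]
finger_gap: 0.0002
grip_force: 0.0
```

```bash
python3 d.py .6430 -.1155 .012 95.3
```

```text
6.2667 tcp [ 0.642  -0.1113  0.1205] yaw 95.5 gap 0.00017085727456998197 F [-0.6  0.9 -0.5]
d [-0.022  0.003  0.543] a [ 0.0001 -0.0003  0.0011]
```

Call:
move_arm --targets '[{"dx": -0.03, "dy": 0.003, "dz": 0.15, "ax": 0, "ay": 0, "az": 0, "grip": 0}, {"dx": -0.03, "dy": 0.003, "dz": 0.3, "ax": 0, "ay": 0, "az": 0, "grip": 0}, {"dx": -0.03, "dy": 0.003, "dz": 0.45, "ax": 0, "ay": 0, "az": 0, "grip": 0}, {"dx": -0.03, "dy": 0.003, "dz": 0.53, "ax": 0, "ay": 0, "az": 0, "grip": 0}, {"dx": -0.03, "dy": 0.003, "dz": 0.53, "ax": 0, "ay": 0, "az": 0, "grip": 0}]'

```text
clock: 6.68
tcp_pos: [0.6399, -0.1171, 0.0101]
tcp_rot: [[-0.09, 0.996, -0.007], [0.996, 0.09, 0.001], [0.002, -0.007, -1.0]]
wrist_force: [-1.1, 0.2, -0.6]
finger_gap: -0.0003
grip_force: 0.0
```

```bash
python3 d.py .6335 -.0121 .012 95.3; python3 loc.py .638 -.08 pics/a6.png
```

```text
6.6833 tcp [ 0.6399 -0.1171  0.0101] yaw 95.2 gap -0.00027340008818584847 F [-1.1  0.2 -0.6]
d [ 0.526  0.015 -0.009] a [-0.0022 -0.0007 -0.0007]
top crop origin [314 156]
side crop origin [249 186]
```

View pics/a6.png

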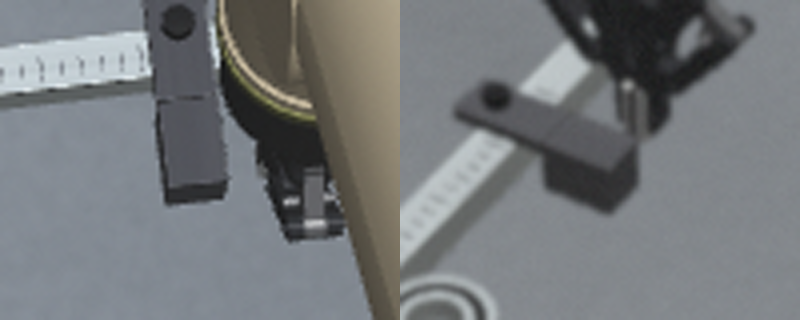

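The shut fingers are behind the jaw block, with the tips at side crop (640,130), and the jaw has not moved. Pushing along the fence now.

Call:
move_arm --targets '[{"dx": 0.04, "dy": 0.01, "dz": -0.005, "ax": 0, "ay": 0, "az": 0, "grip": 0}, {"dx": 0.09, "dy": 0.012, "dz": -0.005, "ax": 0, "ay": 0, "az": 0, "grip": 0}, {"dx": 0.15, "dy": 0.013, "dz": -0.005, "ax": 0, "ay": 0, "az": 0, "grip": 0}, {"dx": 0.21, "dy": 0.014, "dz": -0.005, "ax": 0, "ay": 0, "az": 0, "grip": 0}, {"dx": 0.27, "dy": 0.015, "dz": -0.005, "ax": 0, "ay": 0, "az": 0, "grip": 0}]'

```text
clock: 7.2
tcp_pos: [0.6417, -0.0621, 0.0172]
tcp_rot: [[-0.093, 0.996, 0.002], [0.996, 0.093, -0.0], [-0.001, 0.002, -1.0]]
wrist_force: [1.0, -2.8, 2.5]
finger_gap: 0.0003
grip_force: 1.6
```

Call:
move_arm --targets '[{"dx": 0.05, "dy": 0, "dz": 0, "ax": 0, "ay": 0, "az": 0, "grip": 0}, {"dx": 0.1, "dy": 0, "dz": 0, "ax": 0, "ay": 0, "az": 0, "grip": 0}, {"dx": 0.14, "dy": 0, "dz": 0, "ax": 0, "ay": 0, "az": 0, "grip": 0}, {"dx": 0.17, "dy": 0, "dz": 0, "ax": 0, "ay": 0, "az": 0, "grip": 0}, {"dx": 0.19, "dy": 0, "dz": 0, "ax": 0, "ay": 0, "az": 0, "grip": 0}]'

```text
clock: 7.62
tcp_pos: [0.6372, -0.0243, 0.0158]
tcp_rot: [[-0.094, 0.996, -0.0], [0.996, 0.094, 0.0], [0.0, -0.0, -1.0]]
wrist_force: [0.9, -2.8, 2.1]
finger_gap: 0.0002
grip_force: 1.1
```

```bash
python3 d.py .6335 -.0121 .012 95.3
```

```text
7.6167 tcp [ 0.6372 -0.0243  0.0158] yaw 95.4 gap 0.0002379018438074482 F [ 0.9 -2.8  2.1]
d [ 0.063 -0.012  0.019] a [-0.0001 -0.0001  0.0004]
```

Force is about 2.8 N, which matches jaw friction. About 12 mm remain, so I'll creep.

Call:
move_arm --targets '[{"dx": 0.01, "dy": 0, "dz": 0, "ax": 0, "ay": 0, "az": 0, "grip": 0}, {"dx": 0.02, "dy": 0, "dz": 0, "ax": 0, "ay": 0, "az": 0, "grip": 0}, {"dx": 0.03, "dy": 0, "dz": 0, "ax": 0, "ay": 0, "az": 0, "grip": 0}, {"dx": 0.04, "dy": 0, "dz": 0, "ax": 0, "ay": 0, "az": 0, "grip": 0}, {"dx": 0.045, "dy": 0, "dz": 0, "ax": 0, "ay": 0, "az": 0, "grip": 0}]'

```text
clock: 8.03
tcp_pos: [0.6364, -0.0167, 0.0157]
tcp_rot: [[-0.092, 0.996, -0.0], [0.996, 0.092, 0.0], [0.0, -0.0, -1.0]]
wrist_force: [0.4, -1.5, 0.2]
finger_gap: 0.0
grip_force: 1.0
```

Call:
move_arm --targets '[{"dx": 0.005, "dy": 0, "dz": 0, "ax": 0, "ay": 0, "az": 0, "grip": 0}, {"dx": 0.01, "dy": 0, "dz": 0, "ax": 0, "ay": 0, "az": 0, "grip": 0}, {"dx": 0.01, "dy": 0, "dz": 0, "ax": 0, "ay": 0, "az": 0, "grip": 0}]'

```text
clock: 8.28
tcp_pos: [0.6362, -0.0145, 0.0157]
tcp_rot: [[-0.093, 0.996, -0.0], [0.996, 0.093, 0.0], [0.0, -0.0, -1.0]]
wrist_force: [0.1, -1.5, 0.1]
finger_gap: -0.0002
grip_force: 0.6
```

Call:
move_arm --targets '[{"dx": 0.005, "dy": 0, "dz": 0, "ax": 0, "ay": 0, "az": 0, "grip": 0}, {"dx": 0.01, "dy": 0, "dz": 0, "ax": 0, "ay": 0, "az": 0, "grip": 0}, {"dx": 0.01, "dy": 0, "dz": 0, "ax": 0, "ay": 0, "az": 0, "grip": 0}]'

```text
clock: 8.53
tcp_pos: [0.636, -0.0124, 0.0158]
tcp_rot: [[-0.093, 0.996, -0.0], [0.996, 0.093, 0.0], [0.0, -0.0, -1.0]]
wrist_force: [0.5, -1.0, -1.2]
finger_gap: 0.0003
grip_force: 0.7
```

Not touching the bearing yet, so I continue in 2 mm steps.

Call:
move_arm --targets '[{"dx": 0.005, "dy": 0, "dz": 0, "ax": 0, "ay": 0, "az": 0, "grip": 0}, {"dx": 0.01, "dy": 0, "dz": 0, "ax": 0, "ay": 0, "az": 0, "grip": 0}, {"dx": 0.01, "dy": 0, "dz": 0, "ax": 0, "ay": 0, "az": 0, "grip": 0}]'

```text
clock: 8.78
tcp_pos: [0.636, -0.0123, 0.0158]
tcp_rot: [[-0.091, 0.996, -0.0], [0.996, 0.091, -0.002], [-0.002, -0.0, -1.0]]
wrist_force: [-0.1, -5.3, -1.5]
finger_gap: 0.0
grip_force: 2.7
```

Call:
move_arm --targets '[{"dx": 0.005, "dy": 0, "dz": 0, "ax": 0, "ay": 0, "az": 0, "grip": 0}, {"dx": 0.01, "dy": 0, "dz": 0, "ax": 0, "ay": 0, "az": 0, "grip": 0}, {"dx": 0.01, "dy": 0, "dz": 0, "ax": 0, "ay": 0, "az": 0, "grip": 0}]'

```text
clock: 9.03
tcp_pos: [0.6359, -0.0122, 0.0158]
tcp_rot: [[-0.09, 0.996, -0.0], [0.996, 0.09, -0.004], [-0.004, -0.0, -1.0]]
wrist_force: [1.4, -9.4, -1.3]
finger_gap: 0.0001
grip_force: 4.6
```

The force climbs while the tool stalls exactly at the predicted contact (y = -0.012), so the jaw touches the bearing. Drawing back.

Call:
move_arm --targets '[{"dx": -0.1, "dy": 0, "dz": 0, "ax": 0, "ay": 0, "az": 0, "grip": 0}, {"dx": -0.25, "dy": 0, "dz": 0, "ax": 0, "ay": 0, "az": 0, "grip": 0}, {"dx": -0.4, "dy": 0, "dz": -0.15, "ax": 0, "ay": 0, "az": 0, "grip": 0}, {"dx": -0.5, "dy": 0, "dz": -0.3, "ax": 0, "ay": 0, "az": 0, "grip": 0}, {"dx": -0.6, "dy": 0, "dz": -0.4, "ax": 0, "ay": 0, "az": 0, "grip": 0}]'

```text
clock: 9.45
tcp_pos: [0.6476, -0.1292, 0.0985]
tcp_rot: [[-0.092, 0.996, 0.002], [0.996, 0.092, 0.001], [0.0, 0.002, -1.0]]
wrist_force: [1.3, -0.2, 0.3]
finger_gap: 0.0001
grip_force: 0.0
```

Call:
move_arm --targets '[{"dx": -0.2, "dy": 0, "dz": -0.2, "ax": 0, "ay": 0, "az": 0, "grip": 0}, {"dx": -0.4, "dy": 0, "dz": -0.3, "ax": 0, "ay": 0, "az": 0, "grip": 0}, {"dx": -0.6, "dy": 0, "dz": -0.3, "ax": 0, "ay": 0, "az": 0, "grip": 0}, {"dx": -0.6, "dy": 0, "dz": -0.3, "ax": 0, "ay": 0, "az": 0, "grip": 0}]'

```text
clock: 9.78
tcp_pos: [0.6582, -0.2555, 0.1585]
tcp_rot: [[-0.086, 0.996, 0.003], [0.996, 0.086, -0.005], [-0.005, 0.003, -1.0]]
wrist_force: [-0.4, -2.2, 0.1]
finger_gap: -0.0001
grip_force: 0.0
```

```bash
python3 loc.py .6388 .04 pics/a7.png
```

```text
top crop origin [254 158]
side crop origin [213 219]
```

View pics/a7.png

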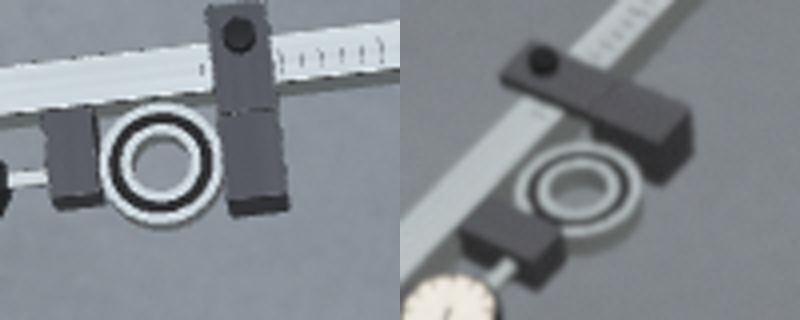

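In the top view the bearing, at crop (161,163), sits between the end stop and the jaw and against the fence. A quick numeric check before handing in.

```bash
python3 - <<'E'
from h import *
p=np.array([0.6388,0.06056]);a=.0925
def g(c,z):
    W=ray("top",(254+(c[0]+.5)/4-.5,158+(c[1]+.5)/4-.5),z)-p
    return (np.array([np.cos(a)*W[0]+np.sin(a)*W[1],-np.sin(a)*W[0]+np.cos(a)*W[1]])*1e3).round(1)
print("bearing",g((161,163),.016),"jaw near-left top",g((229,199),.036),"diam",g((100,163),.016)-g((222,163),.016))
E
```

```text
bearing [-0.1  0.3] jaw near-left top [-28.1 -32.2] diam [ 7.4 60.6]
```

The bearing is within 0.3 mm of seated and the jaw face is at y≈-32 mm, touching it. Handing in.

```bash
python3 -c "
from plant import bot
print(bot.finish_job())"
```

```text
the job is handed in; nothing more can be done
None
```

The large bearing is seated in the corner against the fence and end stop (measured within about 0.3 mm), the jaw has been slid up to touch it, the arm is drawn back, and the job is handed in at about 10 s (no verdict was returned).

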